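# Unstack the sample jars onto their titration tiles

### The arm

A 6-joint arm with a two-finger parallel gripper is mounted at the origin on the work surface. World frame = base frame: x ahead of the robot, y to its left, z up, the work surface at z = 0. Lengths are in m, angles in degrees, forces in N, time in s.
With the tool pointing down it reaches from about 0.325 to 0.85 m from the base axis. Payload 15.5 kg.
Tool frame: the origin (TCP) lies midway between the tips of the shut fingers; the grasp point (between the pads) lies 19 mm behind it; z points along the fingers, y is the line along which they close (so a half turn about z gives the same grasp; the last joint's range is limited). The gripper opens to 91 mm and grips with 3 to 60 N. Pads are 32 mm wide; open, the fingers measure 118 mm over their backs; the gripper's body (76 mm by 178 mm) begins 60 mm behind the grasp point.
Start: joints at [60.361, 28.281, 77.091, -0, 74.628, -5.472], TCP at [0.256, 0.57, 0.214] pointing down, gripper open.
Joint ranges: [-166.48, 166.48], [-47.26, 123.95], [12.59, 153.08], [-70.14, 250.14], [6.76, 159.57], [-176.63, 176.63]. Speed limits (degrees/s): [108.29, 108.29, 147.25, 172.46, 172.46, 172.46].

### API

Orientations are given as a 3x3 rotation matrix whose columns are the frame's x, y, z axes.
In Python, from bench import ctrl gives the robot as it stands. The module is installed in compiled form; this text tells all that it offers. Calls block until the motion is done:
- ctrl.goto(position, orientation): joint-space move of the TCP to a pose.
- ctrl.move_l(position, vel=0.15, ori=None, contact_N=None): straight line of the TCP; ori=None keeps the orientation; vel is the mean speed in m/s. With contact_N (N) it stops when the force on the tool has changed by that much, and returns True; else False.
- ctrl.movej(angles): joint-space move.
- ctrl.command_gripper(opening): opening from 0.0 (shut) to 1.0 (fully open); the grip force is fixed at half the most; returns when the fingers have stopped.
- ctrl.sleep(seconds).
- ctrl.ik(position, orientation): joint angles nearest the present ones, or None.
- ctrl.read_camera(name): name is "scene" or "top" or "wrist"; returns the picture (384x512x3 uint8, blue, green, red); there is no depth.
- ctrl.camera_params(name): a dict with "fx", "fy", "cx", "cy" (pixels), "D" ([k1, k2, p1, p2, k3] as OpenCV has them; the pictures are not rectified), "pose" (4x4, takes a point from camera to world coordinates); the wrist camera has in their place "T_tool_cam" (4x4, takes a point from camera to tool coordinates, whose origin is the TCP and whose axes are the flange's). Camera axes: x right, y up, looking along -z (the intrinsics and any distortion apply to the point x, -y, -z); pixel columns grow to the right and rows downward; lengths in m; the calibration is good to about 2 mm. A picture is of the moment at which its call begins: read the wrist's pose just before it. camera_params takes no time and is no camera call.
A pose or a line that the arm cannot do raises ctrl.MotionError and nothing moves.
- ctrl.sign_off(): hands the job in; it is judged then, once.
Readings, each from a call of its own:
- ctrl.current_t(): time.
- ctrl.current_q(): joint angles.
- ctrl.current_dq(): joint speeds.
- ctrl.current_effort(): joint torques, N m.
- ctrl.current_tool_pos(): TCP position.
- ctrl.current_eef_rot(): TCP orientation.
- ctrl.current_contact_force(): force on the tool from outside, world axes, zero at the start.
- ctrl.current_wrist_torque(): the same for the moment, N m.
- ctrl.current_grip_width(): opening from 0.0 (shut) to 1.0 (fully open).
- ctrl.current_grasp_force(): force on a finger pad.
Only numpy, scipy, OpenCV 4.12 (cv2) and the standard library are available. Lean on these libraries where they do the work, as an engineer would, in place of code of your own. Each camera call takes 0.05 s, during which the arm holds its last target. There are 200 camera calls.

### The job

Four closed amber sample jars of different sizes stand in a stack on the lab bench. Take the stack apart and set each jar gently, upright, on the round white tile of its own size (widest jar on the widest tile, and so on down to the narrowest), roughly centred so that no edge hangs over the tile. Keep the jars upright all the while, do not drop them onto the tiles, and do not disturb the flask and the bottle beside the work.

Things in the scene. Friction and masses are not known exactly. Their poses are not given: they have to be found in the camera images.
- jar_large: Closed straight-sided round amber sample jar with a black cap and a white paper disc on top; loose. Diameter 66 mm over its whole height, height 34 mm. It stands on the bench at the bottom of the stack. Origin: centre of its underside; z up its axis. Weight 140 to 280 g.
- jar_medium: Closed straight-sided round amber sample jar with a black cap and a white paper disc on top; loose. Diameter 52 mm over its whole height, height 32 mm. It starts on the large jar. Origin: centre of its underside; z up its axis. Weight 75 to 155 g.
- jar_small: Closed straight-sided round amber sample jar with a black cap and a white paper disc on top; loose. Diameter 38 mm over its whole height, height 30 mm. It starts on the medium jar. Origin: centre of its underside; z up its axis. Weight 40 to 77 g.
- jar_tiny: Closed straight-sided round amber sample jar with a black cap and a white paper disc on top; loose. Diameter 24 mm over its whole height, height 30 mm. It starts on the small jar, at the top of the stack. Origin: centre of its underside; z up its axis. Weight 18 to 35 g.
- tile_large: Flat round white ceramic tile fixed to the bench, the place of the 66 mm jar. Diameter 86 mm (20 mm more than its jar), 7 mm thick, no rim. Origin: centre of its underside, on the bench (so its top is 7 mm above the origin); z up. Tiles change places with one another and with the stack from start to start.
- tile_medium: Flat round white ceramic tile fixed to the bench, the place of the 52 mm jar. Diameter 72 mm (20 mm more than its jar), 7 mm thick, no rim. Origin: centre of its underside, on the bench (so its top is 7 mm above the origin); z up. Tiles change places with one another and with the stack from start to start.
- tile_small: Flat round white ceramic tile fixed to the bench, the place of the 38 mm jar. Diameter 58 mm (20 mm more than its jar), 7 mm thick, no rim. Origin: centre of its underside, on the bench (so its top is 7 mm above the origin); z up. Tiles change places with one another and with the stack from start to start.
- tile_tiny: Flat round white ceramic tile fixed to the bench, the place of the 24 mm jar. Diameter 44 mm (20 mm more than its jar), 7 mm thick, no rim. Origin: centre of its underside, on the bench (so its top is 7 mm above the origin); z up. Tiles change places with one another and with the stack from start to start.
- flask: Bystander, loose: stoppered glass volumetric flask, bulb 68 mm across, 181 mm tall, standing on the bench to the robot's left. Origin: centre of its underside. Leave it alone.
- bottle: Bystander, loose: amber reagent bottle with white label and black cap, 86 mm across, 190 mm tall, standing on the bench to the robot's right. Origin: centre of its underside. Leave it alone. (A flat notepad with a pen, also on the bench at the far side of the work, is fixed.)
Mind the look-alikes: they are no part of the job. Leave any green look-alike of the tile_medium alone.

How it is judged:
By the outcome, as a careful person would: the job done as asked, in the order asked, and still so for the second after the job is handed in, with the robot touching nothing.
It also fails if it takes over 128 s, if anything falls off the work surface, if the arm or the gripper's body presses on something with over 40 N, if the wrist force passes 120 N, or if a joint passes its speed limit or range.

## Working session

There is one attempt and no reset: what is moved stays moved. The work goes in short steps, each a Python script; the robot and the scene stay as the last script left them, time stands still between calls to the robot, and variables do not carry over. Pictures are saved under pics/ and viewed, at most 14 in all, crops included, and the job is handed in when it is done.

```bash
mkdir -p pics
python3 - <<'E'
from bench import ctrl
import cv2
for n in("scene","top"):
    cv2.imwrite(f"pics/{n}0.png",ctrl.read_camera(n)); p=ctrl.camera_params(n); print(n,p)
print(ctrl.camera_params("wrist"),ctrl.current_eef_rot(),ctrl.current_t())
E
```

```text
scene {'fx': 481.9296336723027, 'fy': 481.9296336723027, 'cx': 249.17058212641905, 'cy': 187.15660185368847, 'D': array([-0.15337342,  0.        ,  0.        ,  0.        ,  0.        ]), 'pose': array([[ 0.63000116, -0.54048238,  0.55765342,  1.34184126],
       [ 0.77648627,  0.45036878, -0.44072331, -0.6794216 ],
       [-0.01294651,  0.71066642,  0.70341   ,  1.14389736],
       [ 0.        ,  0.        ,  0.        ,  1.        ]])}
top {'fx': 459.9155417121564, 'fy': 459.9155417121564, 'cx': 251.29300770534314, 'cy': 194.65178831161597, 'D': array([-0.17734439,  0.        ,  0.        ,  0.        ,  0.        ]), 'pose': array([[-0.0265833 ,  0.98835397, -0.14983245,  0.25250652],
       [-0.99964334, -0.02590022,  0.00650882, -0.00822964],
       [ 0.00255232,  0.14995204,  0.98868998,  1.68947304],
       [ 0.        ,  0.        ,  0.        ,  1.        ]])}
{'fx': 283.4225115899329, 'fy': 283.4225115899329, 'cx': 257.91079027515195, 'cy': 192.45955888531645, 'D': array([-0.0697548,  0.       ,  0.       ,  0.       ,  0.       ]), 'T_tool_cam': array([[-9.89297157e-04,  9.63361202e-01,  2.68205549e-01,
         7.74233462e-02],
       [ 9.99999166e-01,  7.30421159e-04,  1.06499261e-03,
         6.77877134e-04],
       [ 8.30069549e-04,  2.68206379e-01, -9.63361121e-01,
        -1.69620320e-01],
       [ 0.00000000e+00,  0.00000000e+00,  0.00000000e+00,
         1.00000000e+00]])} [[-9.12347168e-01  4.09417105e-01 -5.29188118e-04]
 [ 4.09417435e-01  9.12346686e-01 -9.42197681e-04]
 [ 9.70511784e-05 -1.07627023e-03 -9.99999416e-01]] 0.1
```

View pics/scene0.png

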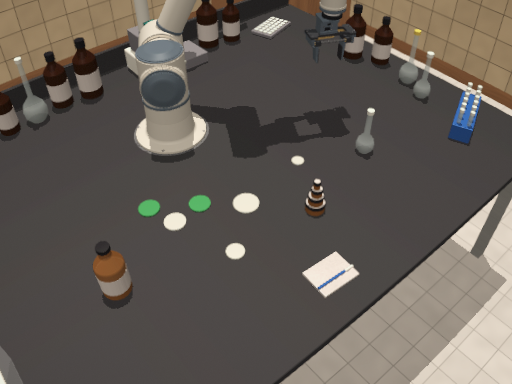

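View pics/top0.png

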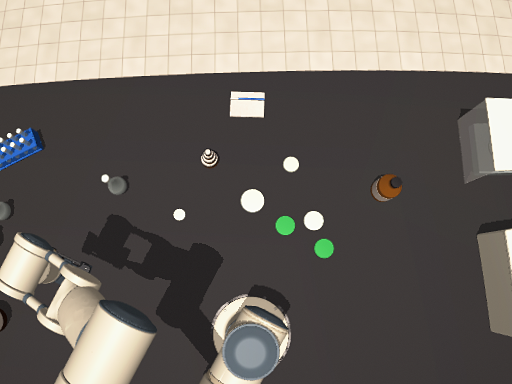

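The scene and top pictures agree. In the top picture the stack is at (209,157). The white discs are at (252,201) widest, (314,220), (291,164), and (179,215) narrowest. Look-alikes are the green discs at (285,225) and (324,248), the white notepad at (247,104) and the flask stopper at (105,178). Next I measure the tile diameters and make a close crop.

```bash
cat > h.py <<'E'
from bench import ctrl
import cv2, numpy as np
def cam(name):
    p=ctrl.camera_params(name)
    if name=="wrist":
        T=np.eye(4);T[:3,:3]=ctrl.current_eef_rot();T[:3,3]=ctrl.current_tool_pos();P=T@p["T_tool_cam"]
    else:P=p["pose"]
    return np.array([[p["fx"],0,p["cx"]],[0,p["fy"],p["cy"]],[0,0,1.]]),np.array(p["D"]),P
def toplane(c,uv,z):
    K,D,P=c
    n=cv2.undistortPoints(np.float64(uv).reshape(-1,1,2),K,D).reshape(-1,2)
    d=np.c_[n[:,0],-n[:,1],-np.ones(len(n))]@P[:3,:3].T
    return P[:3,3]+d*((z-P[2,3])/d[:,2])[:,None]
def topix(c,X):
    K,D,P=c
    q=(np.float64(X).reshape(-1,3)-P[:3,3])@P[:3,:3]
    return cv2.projectPoints(q*[1,-1,-1],np.zeros(3),np.zeros(3),K,D)[0].reshape(-1,2)
def discs(im,c,z,lo=140,sat=70):
    """white blobs -> (uv, world centre, diameter) on plane z"""
    hsv=cv2.cvtColor(im,cv2.COLOR_BGR2HSV)
    m=cv2.inRange(hsv,(0,0,lo),(180,sat,255))
    out=[]
    for k in cv2.findContours(m,cv2.RETR_EXTERNAL,cv2.CHAIN_APPROX_NONE)[0]:
        if cv2.contourArea(k)<30: continue
        w=toplane(c,k.reshape(-1,2).astype(float),z)[:,:2].astype(np.float32)
        a=cv2.contourArea(w*1000)/1e6
        (x,y),r=cv2.minEnclosingCircle(w)
        out.append((k.reshape(-1,2).mean(0).round(0),np.round([x,y],4),round(2*r,4),round(2*np.sqrt(a/np.pi),4)))
    return out
E
python3 - <<'E'
from h import *
c=cam("top");im=ctrl.read_camera("top")
for o in discs(im,c,.007):
    if 80<o[0][1]<260 and 160<o[0][0]<400: print(*o)
for z in(0,.126): print(toplane(c,[209,157 if z==0 else 153],z))
cr=lambda i,x0,x1,y0,y1:cv2.resize(i[y0:y1,x0:x1],None,fx=4,fy=4,interpolation=cv2.INTER_CUBIC)
cv2.imwrite("pics/crop1.png",cr(im,165,345,140,260))
s=ctrl.read_camera("scene");cv2.imwrite("pics/crop2.png",cv2.resize(s[165:225,285:345],None,fx=8,fy=8,interpolation=cv2.INTER_CUBIC))
E
```

```text
[313. 220.] [ 0.406  -0.2452] 0.073 0.0695
[179. 214.] [0.4419 0.2499] 0.0444 0.0407
[252. 200.] [ 0.4873 -0.0213] 0.0867 0.0836
[290. 164.] [ 0.6207 -0.1691] 0.0591 0.0562
[209. 158.] [0.6547 0.1357] 0.0663 0.0361
[248. 102.] [ 0.8605 -0.0118] 0.1625 0.1196
[[0.65629926 0.13628768 0.        ]]
[[0.64054411 0.12536624 0.126     ]]
```

View pics/crop1.png

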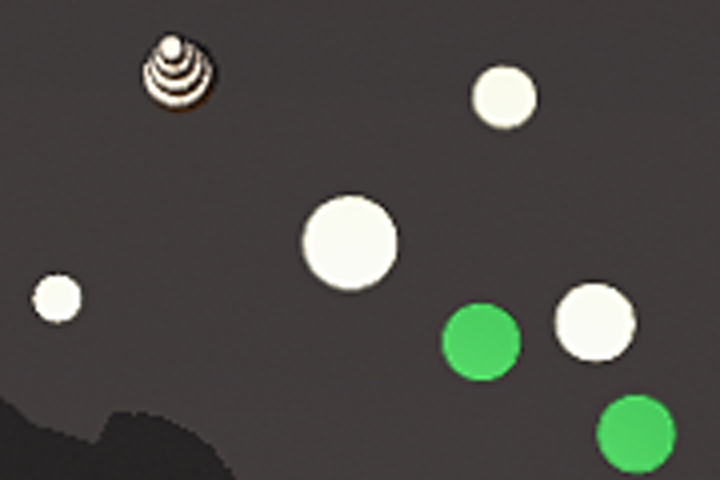

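View pics/crop2.png

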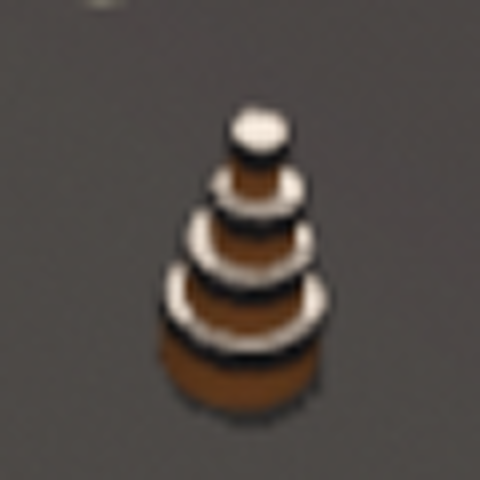

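The choice is confirmed: the measured diameters (87/73/59/44 mm) match the tiles, the green discs are decoys, and the stack of four is upright and roughly coaxial. I'll rise clear of the flask, go above the stack and look.

```bash
cat >> h.py <<'E'
R=np.array([[-1,0,0],[0,1,0],[0,0,-1.]])
E
python3 - <<'E'
from h import *
p=np.array(ctrl.current_tool_pos());p[2]=.32
ctrl.move_l(p,.25); print(ctrl.current_t())
ctrl.goto([.643,.127,.32],R); print(ctrl.current_t(),ctrl.current_q())
ctrl.move_l([.643,.127,.235],.2); print(ctrl.current_t())
c=cam("wrist");im=ctrl.read_camera("wrist");cv2.imwrite("pics/w1.png",im)
print(topix(c,[[.643,.127,.126],[.643,.127,0]]))
for o in discs(im,c,.126): print(*o)
E
```

```text
0.775
2.8833 [ 6.02638412e+00  2.66853946e+01  6.32057862e+01  1.00377869e-02
  9.01120440e+01 -8.40170272e+01]
3.4583
[[256.46297064 191.29779301]
 [256.94075329 168.31637833]]
[367. 379.] [0.8991 0.2711] 0.03 0.0207
[390. 270.] [0.7346 0.2792] 0.058 0.0378
[198. 279.] [0.7403 0.057 ] 0.2197 0.0999
[264. 193.] [0.6449 0.1343] 0.0188 0.0176
[264. 182.] [0.6382 0.1348] 0.0298 0.015
[264. 168.] [0.6248 0.1351] 0.0461 0.0265
[ 57. 153.] [ 0.6028 -0.0773] 0.0433 0.041
[509. 107.] [0.5554 0.3841] 0.0414 0.0142
[147.  52.] [0.51   0.0259] 0.0609 0.0594
[354.  16.] [0.4791 0.2155] 0.0319 0.0302
[ 4. 10.] [ 0.4655 -0.1119] 0.0261 0.0161
```

View pics/w1.png

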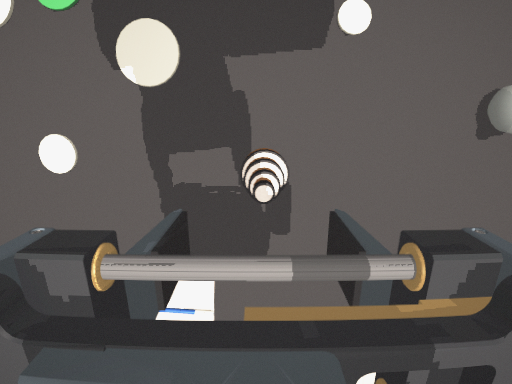

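The wrist picture shows the tiny jar's cap at (264,193), and the rims of the other jars step up to (264,168). Tiles are at (147,52), (57,153) and (354,16). I'll check coaxiality and cross-check the tiles numerically.

Run:
```python
from h import *
c=cam("wrist");im=cv2.imread("pics/w1.png")
for z in(.126,.096,.066,.034,.007):
    print(z);[print(*o) for o in discs(im,c,z) if (abs(o[0][0]-264)<5 if z>.01 else o[0][1]<160)]
o=im.copy();big=cv2.resize(im[140:215,220:305],None,fx=7,fy=7,interpolation=cv2.INTER_CUBIC)
t=np.linspace(0,2*np.pi,60)
for z,r in((.126,.012),(.096,.019),(.066,.026),(.034,.033)):
    q=topix(c,np.c_[.645+r*np.cos(t),.1343+r*np.sin(t),0*t+z]); q=(q-[220,140]+.5)*7-.5
    cv2.polylines(big,[q.astype(int).reshape(-1,1,2)],True,(0,255,0),1)
cv2.imwrite("pics/w1o.png",big)
```

```text
0.126
[264. 193.] [0.6457 0.1342] 0.0189 0.0177
[264. 182.] [0.6389 0.1347] 0.0299 0.015
[264. 168.] [0.6255 0.1351] 0.0462 0.0265
0.096
[264. 193.] [0.6541 0.1348] 0.0209 0.0196
[264. 182.] [0.6467 0.1354] 0.033 0.0166
[264. 168.] [0.6318 0.1358] 0.0511 0.0294
0.066
[264. 193.] [0.6626 0.1354] 0.0229 0.0215
[264. 182.] [0.6545 0.1361] 0.0362 0.0183
[264. 168.] [0.6381 0.1365] 0.056 0.0322
0.034
[264. 193.] [0.6717 0.136 ] 0.025 0.0235
[264. 182.] [0.6627 0.1368] 0.0396 0.02
[264. 168.] [0.6449 0.1372] 0.0613 0.0352
0.007
[ 57. 153.] [ 0.6191 -0.1655] 0.0618 0.0585
[509. 107.] [0.5515 0.4934] 0.0591 0.0202
[147.  52.] [ 0.4866 -0.0181] 0.0869 0.0847
[354.  16.] [0.4425 0.2526] 0.0455 0.043
[ 4. 10.] [ 0.4231 -0.2146] 0.0372 0.023
```

View pics/w1o.png

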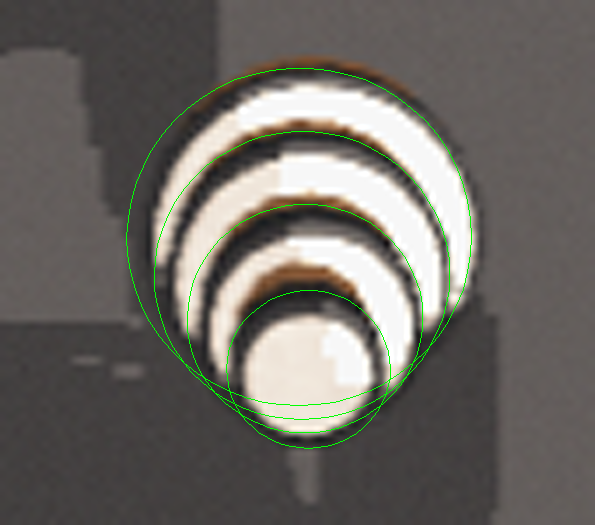

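```bash
cat >> h.py <<'E'
def st(s): print(s,"t%.1f"%ctrl.current_t(),np.round(ctrl.current_tool_pos(),4),"w%.1f"%(ctrl.current_grip_width()*91),"f%.1f"%ctrl.current_grasp_force(),np.round(ctrl.current_contact_force(),1))
def pick(xy,zb,zt):
    x,y=xy
    ctrl.command_gripper(1.0)
    ctrl.move_l([x,y,zb+.04],.2)
    hit=ctrl.move_l([x,y,zb+.005],.06,contact_N=6); st(f"down hit={hit}")
    ctrl.command_gripper(0.0); st("grip")
    ctrl.move_l([x,y,zb+.03],.06); ctrl.move_l([x,y,zt],.2); st("lift")
def place(xy,zt=.24):
    x,y=xy
    ctrl.goto([x,y,zt],R); ctrl.move_l([x,y,.03],.2); ctrl.sleep(.2)
    hit=ctrl.move_l([x,y,.009],.015,contact_N=2); st(f"placed hit={hit}")
E
python3 - <<'E'
from h import *
pick((.645,.1343),.096,.24)
cv2.imwrite("pics/w2.png",ctrl.read_camera("wrist"))
ctrl.goto([.442,.2515,.24],R);c=cam("wrist");im=ctrl.read_camera("wrist")
for o in discs(im,c,.007): print(*o)
st("hover")
E
```

```text
down hit=False t5.1 [0.6451 0.1343 0.1011] w91.1 f0.0 [0.2 0.6 0.7]
grip t6.2 [0.645  0.1343 0.101 ] w23.4 f30.0 [ 0.3 -0.2 -0.8]
lift t7.4 [0.6444 0.1342 0.2386] w23.0 f30.0 [-0.3 -0.1 -0.9]
[212. 273.] [0.6125 0.1796] 0.0282 0.0113
[424. 268.] [0.6133 0.5205] 0.1198 0.0712
[ 91. 268.] [ 0.6062 -0.027 ] 0.1353 0.0782
[258. 249.] [0.5772 0.2523] 0.0507 0.0353
[413. 241.] [0.5599 0.5033] 0.0875 0.067
[ 82. 196.] [ 0.4843 -0.0169] 0.0903 0.0873
[259. 167.] [0.4407 0.2531] 0.0454 0.0435
hover t8.5 [0.4435 0.2512 0.2399] w23.0 f30.0 [0.  0.4 0. ]
```

View pics/w2.png

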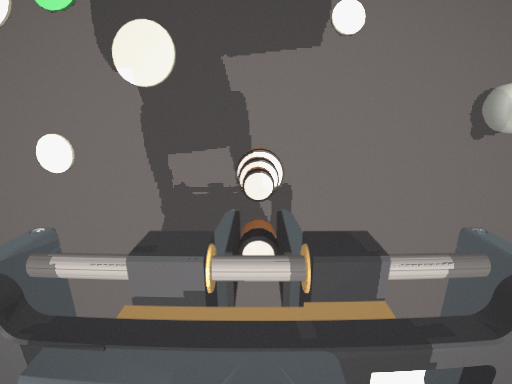

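The tiny jar is held between the pads at (258,245), and the stack of three stands with its top at (258,185). I'll place the tiny jar, then measure the small one.

Run:
```python
from h import *
place((.442,.252))
```

```text
placed hit=True t11.2 [0.442  0.252  0.0119] w23.5 f30.0 [-0.2 -0.4  7.1]
```

```bash
cat >> h.py <<'E'
def release(zt=.24):
    ctrl.command_gripper(1.0); ctrl.sleep(.2)
    p=np.array(ctrl.current_tool_pos()); ctrl.move_l([p[0],p[1],.07],.08); ctrl.move_l([p[0],p[1],zt],.25)
def look(xy,z,dia,zt):
    """hover over the stack, find jar-top disc nearest xy"""
    ctrl.goto([*xy,zt],R); ctrl.sleep(.1); c=cam("wrist"); im=ctrl.read_camera("wrist")
    return im,[o for o in discs(im,c,z) if np.hypot(*(o[1]-xy))<.02]
E
python3 - <<'E'
from h import *
release(); st("rel")
c=cam("wrist");im=ctrl.read_camera("wrist")
print([o for o in discs(im,c,.037) if abs(o[0][0]-256)<40])
im2,r=look((.645,.135),.096,.038,.20); print(r); st("look")
cv2.imwrite("pics/w3.png",np.hstack([im[60:300,130:390],im2[60:300,130:390]]))
E
```

```text
rel t14.2 [0.441  0.2516 0.2387] w90.5 f0.0 [-0.1 -0.3 -0.8]
[(array([258., 169.]), array([0.4347, 0.2531]), 0.042, np.float64(0.0402))]
[(array([256., 195.]), array([0.6461, 0.1354]), 0.0332, np.float64(0.0317)), (array([258., 174.]), array([0.6299, 0.1371]), 0.0501, np.float64(0.0286))]
look t15.4 [0.6441 0.1363 0.2007] w91.0 f0.0 [ 0.4 -0.3  0.3]
```

View pics/w3.png

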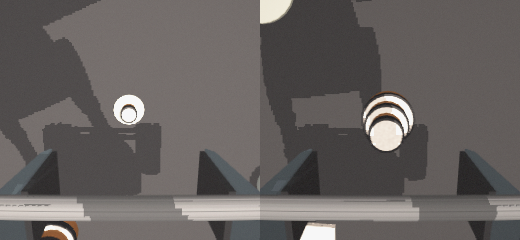

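The tiny jar stands upright on its tile, and the small jar is exposed on the stack. Next are the small jar and a look at the medium one.

```bash
sed -i 's/\.015,contact_N=2/.01,contact_N=2/; s/move_l(\[x,y,.03\],.2)/move_l([x,y,.02],.15)/' h.py
python3 - <<'E'
from h import *
pick((.646,.1355),.066,.24)
ctrl.goto([.620,-.167,.24],R);ctrl.sleep(.1);c=cam("wrist");im=ctrl.read_camera("wrist")
for o in discs(im,c,.007):
    if o[0][1]<200: print(*o)
place((.620,-.1665))
release(); im=ctrl.read_camera("wrist")
im2,r=look((.645,.136),.066,.052,.20); print(r); st("look")
cv2.imwrite("pics/w4.png",np.hstack([im[60:300,130:390],im2[60:300,130:390]]))
E
```

```text
down hit=False t16.9 [0.6461 0.1355 0.071 ] w91.0 f0.0 [-0.4  0.4  0.2]
grip t17.8 [0.646  0.1355 0.071 ] w37.4 f30.0 [-0.2  0.1  0.3]
lift t19.2 [0.6453 0.1354 0.2386] w37.1 f30.0 [ 1.1 -0.8 -0.5]
[483. 197.] [0.663  0.1859] 0.0556 0.0536
[461. 187.] [0.6523 0.1574] 0.0652 0.0257
[256. 168.] [ 0.6189 -0.1677] 0.0587 0.0568
[14. 93.] [ 0.5082 -0.5256] 0.0974 0.0749
[365.  71.] [ 0.486 -0.02 ] 0.0863 0.0846
[198.  13.] [ 0.4058 -0.2423] 0.0723 0.0551
placed hit=True t23.4 [ 0.6199 -0.1665  0.0119] w37.1 f30.0 [-0.8  0.7  7.2]
[(array([260., 176.]), array([0.6394, 0.137 ]), 0.0583, np.float64(0.0508))]
look t27.6 [0.6454 0.1346 0.2002] w91.2 f0.0 [-0.3 -0.3 -0.1]
```

View pics/w4.png

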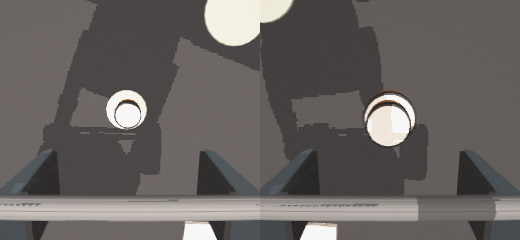

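The small jar stands centred on its tile, and the medium jar on the large one is at about (259,186). Now the medium jar.

Run:
```python
from h import *
print(toplane(cam("wrist"),[259,186],.066))
pick((.6465,.1365),.034,.24)
ctrl.goto([.406,-.2425,.24],R);ctrl.sleep(.1);c=cam("wrist");im=ctrl.read_camera("wrist")
r=[o for o in discs(im,c,.007) if np.hypot(*(o[1]-[.406,-.2425]))<.02]; print(r)
place((.406,-.243))
release(); im=ctrl.read_camera("wrist")
im2,r=look((.645,.136),.034,.066,.20); print(r); st("look")
cv2.imwrite("pics/w5.png",np.hstack([im[60:300,130:390],im2[60:300,130:390]]))
```

```text
[[0.64546379 0.13674716 0.066     ]]
down hit=False t29.4 [0.6466 0.1365 0.039 ] w90.7 f0.0 [-0.8  0.3 -0. ]
grip t30.0 [0.6465 0.1365 0.0391] w51.4 f30.0 [-0.5 -0.3  1.9]
lift t31.6 [0.6459 0.1364 0.2386] w51.3 f30.0 [-0.2 -0.5 -1. ]
[(array([257., 167.]), array([ 0.4036, -0.2428]), 0.0727, np.float64(0.0704))]
placed hit=True t36.3 [ 0.4059 -0.243   0.012 ] w51.1 f30.0 [-1.1  0.   6.8]
[(array([259., 179.]), array([0.6446, 0.1369]), 0.0614, np.float64(0.0595))]
look t40.8 [0.6451 0.1349 0.2003] w90.8 f0.0 [-0.6  0.6  0. ]
```

View pics/w5.png

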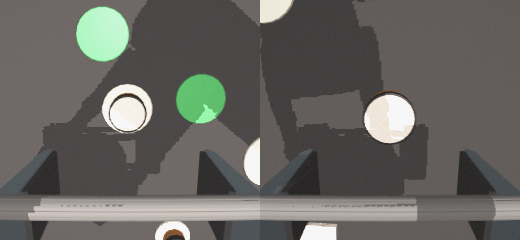

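The medium jar is centred on its white tile, and the large jar stands alone at (259,179). Now the large jar.

```bash
sed -i 's/\[x,y,.02\],.15/[x,y,.024],.15/' h.py
python3 - <<'E'
from h import *
pick((.645,.1368),.003,.24)
ctrl.goto([.4865,-.0195,.24],R)
place((.4865,-.0195))
release(); st("end")
c=cam("wrist");im=ctrl.read_camera("wrist")
print([o for o in discs(im,c,.007) if np.hypot(*(o[1]-[.4865,-.02]))<.03])
ctrl.goto([.4865,.0,.32],R)
t=ctrl.read_camera("top"); s=ctrl.read_camera("scene")
cv2.imwrite("pics/end.png",np.vstack([np.hstack([im[60:300,130:390],cv2.resize(t[130:270,160:312],(260,240))]),cv2.resize(s[120:320,80:400],(520,325))]))
E
```

```text
down hit=False t42.7 [0.6451 0.1368 0.008 ] w91.1 f0.0 [ 0.5  0.2 -0. ]
grip t43.2 [0.6451 0.1368 0.0082] w65.3 f30.0 [-1.7  0.2  3.1]
lift t45.0 [0.6444 0.1367 0.2387] w65.5 f30.0 [-0.2 -0.4 -2.8]
placed hit=True t48.8 [ 0.4865 -0.0195  0.0152] w65.2 f30.0 [-1.1  0.9  9.4]
end t51.3 [ 0.4854 -0.0193  0.2387] w91.0 f0.0 [-0.4  0.3 -0.6]
[(array([258., 169.]), array([ 0.4855, -0.0188]), 0.087, np.float64(0.0841))]
```

View pics/end.png

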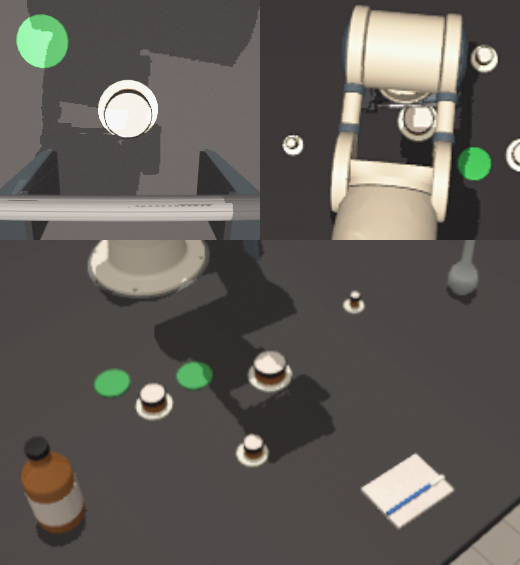

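All four jars stand upright on their own white tiles, the flask and bottle are untouched, and the gripper is clear of everything.

```bash
python3 -c "
from bench import ctrl
print(ctrl.sign_off())"
```

```text
the job is handed in; nothing more can be done
None
```

I took the stack apart, set each of the four jars upright and roughly centred on the white tile of its own size, left the flask, bottle and green discs alone, and handed the job in after about 52 s of robot time.

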